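# Set a felting table for two

## Task

Set the felting table for the next two visitors: lay the large ribbed wooden float in the middle of the large rubber mat and the small float in the middle of the small mat, ribs down, each with its long side along the long side of its mat. Put the slatted soap dish on the table in the very middle of the gap between the two mats, its long side parallel to the mats' inner edges, and lay the bar of soap flat on the middle of the dish, lengthways like the dish. Stand the sprinkler bottle upright on the table behind the dish (the side away from the robot), in line with it and about 3 cm clear of it, and leave the jar and the brush where they are.

Things in the scene. Friction and masses are not known exactly. Their poses are not given: they have to be found in the camera images.
- mat_large: The large one of two black rubber lattice mats, fixed flat on the table: 190 mm along its y (left-right), 150 mm along its x (its x points away from the robot, give or take 9 degrees), 8 mm thick, top flat. Origin: centre of its underside. The two mats lie side by side, parallel, centres level with each other and 340 mm apart along their y, so the gap between them is 150 mm wide; which one is on the left changes.
- mat_small: The small one of the two black rubber lattice mats, fixed: 190 mm along its y, only 100 mm along its x, 8 mm thick. Origin and axes as for the large mat (same yaw).
- float_large_grip (a point): Large felting float: a pale beech hand tool like a plasterer's float, ribbed sole 120 mm long (its y) by 70 mm wide (its x) and 14 mm thick, with a bar handle above it along y: 90 mm long, 24 mm wide (x), 24 mm high. 240 g, 60 mm high. The point is the centre of the handle bar, over the middle of the sole, 48 mm above the underside; z up.
- float_small_grip (a point): Small felting float, same shape: ribbed sole 84 mm long (its y) by 54 mm wide (its x), 12 mm thick; handle bar along y 60 mm long, 20 mm wide (x), 20 mm high. 120 g, 52 mm high. The point is the centre of the handle bar, over the middle of the sole, 42 mm above the underside.
- soap_dish_center (a point): Soap dish: dark wooden slats on two runners, 110 mm long (its x), 62 mm wide (its y), 20 mm high, flat on top, no rim; 90 g. It can be gripped across its 62 mm width by the top 8 mm (the slats). The point is its centre, 10 mm above its underside.
- soap_center (a point): Bar of olive soap, a rounded oblong 76 mm long (its x), 48 mm wide (its y), 26 mm high, 100 g. The point is its centre, 13 mm above its underside.
- sprinkler_center (a point): Squat grey sprinkler bottle with a white rose on a narrow black neck: round body 54 mm in diameter up to 64 mm, 95 mm high in all, 160 g, standing upright (z up). The point is on its axis, 47.5 mm above its underside.
- jar_center (a point): Bystander: low amber glass jar with a steel lid, 52 mm in diameter, 62 mm high. Stays where it is. The point is its centre, 31 mm up.
- brush_center (a point): Bystander: scrubbing brush, wooden back 90 by 34 mm on pale bristles, 34 mm high. Stays where it is. The point is its centre, 17 mm up.
Not all that is in view belongs to the job. What is shaped like the mat_small but purple is not meant.

How it is judged:
At the end, for the whole second after the job is handed in: Floats flat on own mats, within 15 mm of centre; dish within 15 mm of the mats' midpoint; soap flat on dish within 12 mm; all within 0.2 rad of mat or dish lengthways; sprinkler upright beyond the dish, 89 to 135 mm from its centre, within 20 mm of the midline; all at rest, released (horizontal distance between float_large_grip and mat_large below 0.015 m and angle between the y axis of float_large_grip and the y axis of mat_large, either way round below 0.2 rad and angle between each of float_large_grip, float_small_grip, soap_dish_center, sprinkler_center's own z axis and vertical below 0.08 rad and height (world z) of float_large_grip between 0.051 and 0.062 m and horizontal distance between float_small_grip and mat_small below 0.015 m and angle between the y axis of float_small_grip and the y axis of mat_small, either way round below 0.2 rad and height (world z) of float_small_grip between 0.045 and 0.056 m and horizontal distance between soap_dish_center and mat_large below 0.185 m and horizontal distance between soap_dish_center and mat_small below 0.185 m and x of soap_dish_center in the frame of mat_large between -0.015 and 0.015 m and angle between the x axis of soap_dish_center and the x axis of mat_large, either way round below 0.2 rad and height (world z) of soap_dish_center below 0.016 m and horizontal distance between soap_center and soap_dish_center below 0.012 m and angle between the x axis of soap_center and the x axis of soap_dish_center, either way round below 0.2 rad and angle between soap_center's own z axis and vertical below 0.1 rad and height (world z) of soap_center between 0.028 and 0.038 m and height (world z) of sprinkler_center below 0.053 m and horizontal distance between sprinkler_center and soap_dish_center between 0.089 and 0.135 m and x of sprinkler_center in the frame of mat_large above 0.06 m and (y of sprinkler_center in the frame of mat_large between 0.15 and 0.19 m or y of sprinkler_center in the frame of mat_large between -0.19 and -0.15 m) and horizontal distance between sprinkler_center and mat_small below 0.26 m and linear speed of each of float_large, float_small, soap_dish, soap, sprinkler below 0.02 m/s and angular speed of each of float_large, float_small, soap_dish, soap, sprinkler below 0.3 rad/s); the robot touches nothing.
It fails at once if the jar is shifted by more than 25 mm or tipped over (distance of jar_center from where it was at the start of the episode above 0.025 m or angle between jar_center's own z axis and vertical above 0.5 rad).
It fails at once if the brush is shifted by more than 25 mm or tipped over (distance of brush_center from where it was at the start of the episode above 0.025 m or angle between brush_center's own z axis and vertical above 0.5 rad).
It also fails if it takes over 147 s, if anything falls off the work surface, if the arm or the gripper's body presses on something with over 40 N, if the wrist force passes 120 N, or if a joint passes its speed limit or range.

## Robot

A 6-joint arm with a two-finger parallel gripper is mounted at the origin on the work surface. World frame = base frame: x ahead of the robot, y to its left, z up, the work surface at z = 0. Lengths are in m, angles in rad, forces in N, time in s.
With the tool pointing down it reaches from about 0.25 to 0.775 m from the base axis. Payload 4 kg.
Tool frame: the origin (TCP) lies at the very end of the fingers, on their centre line; the grasp point (between the pads) lies 19 mm behind it; z points along the fingers, y is the line along which they close (so a half turn about z gives the same grasp; the last joint's range is limited). The gripper opens to 94 mm and grips with 3 to 60 N. Pads are 16 mm wide; open, the fingers measure 119 mm over their backs; the gripper's body (75 mm by 177 mm) begins 78 mm behind the grasp point.
Start: joints at [-1.206, 0.087, 1.371, -0, 1.684, -0.103], TCP at [0.248, -0.491, 0.206] pointing down, gripper open.
Joint ranges: [-3.1, 3.1], [-0.76, 2.03], [0.27, 2.55], [-1.08, 4.22], [0.17, 2.65], [-2.57, 2.57]. Speed limits (rad/s): [2.79, 2.79, 3.14, 3.14, 3.14, 3.14].

## Interface

Orientations are given as a rotation vector (axis times angle).
In Python, from plant import get_obs, vision, ticket gives the robot as it stands.
- The arm moves only by the tool move_arm, never from a script. Its argument "deltas" is a list of rows, each a list of 3 entries, a list of its own where there are three numbers: the shift along the tool's x, y, z in cm, then the turn, a rotation vector about the tool's x, y, z in degrees, then the closure, from 0 (fully open) to 1 (shut). A call has 1 to 20 rows; each row is the pose to reach, as a shift and turn from the pose commanded when the call began, along the tool's axes at that moment; what a row does not reach only later rows make up. A row lasts 1/10 s, in which the tool goes at most 50 mm and 8.59 degrees, less where a joint would pass 70% of its speed; a pose out of reach is approached as far as the arm can. A call with a gripper value outside its range is refused whole. The fingers move at their own pace and stop on an object; "grip_force" is the grip in N (left out, the last holds). Time passes only in rows, so rows that repeat a pose let the fingers close. It gives the time, the measured TCP pose, the force, the opening and the grip force at its end, in the units of the state.
- get_obs(): the state, without advancing time (a new reading comes with each control period).
- vision.snapshot(name): name is "side" or "top" or "wrist"; returns a dict with "frame" (384x512x3 uint8, red, green, blue), "depth" (384x512 float32, m along the optical axis (not along the pixel's ray), 0 where there is no reading), "vfov" (degrees; the focal length in pixels is half the picture's height over the tangent of half this angle, whatever the lens; pixels are square), "cx", "cy" (the principal point, pixels), "rvec" (rotation vector, rad) and "tvec" (3), from world to camera coordinates, as OpenCV has them. Camera axes: x right, y down, z forward; pixel columns grow to the right and rows downward; lengths in m; the calibration is good to about 2 mm. A picture is of the moment at which its call begins.
- ticket.job_done(): hands the job in; it is judged then, once.
The state is a dict: "time_s": time; "joints": joint angles; "qvel": joint speeds; "tau": joint torques, N m; "eef_pos": TCP position; "orientation": TCP orientation; "ft_force": force on the tool from outside, world axes, zero at the start; "moment": the same for the moment, N m; "width": finger opening in m; "gripper_force": force on a finger pad.
Only numpy, scipy, OpenCV 4.12 (cv2) and the standard library are available. Lean on these libraries where they do the work, as an engineer would, in place of code of your own. Each camera call takes 0.05 s, during which the arm holds its last target. There are 200 camera calls.

## Working session

There is one attempt and no reset: what is moved stays moved. The work goes in short steps, Python scripts to look and compute and a tool call to move; the robot and the scene stay as the last step left them, time stands still between calls to the robot, and variables do not carry over. Pictures are saved under pics/ and viewed, at most 14 in all, crops included, and the job is handed in when it is done.

Besides the shell and the picture viewer there is one more tool, called after "Call:" as name(argument=value, ...), one argument or row to a line, values as JSON. move_arm: Moves the arm, as the interface text tells. Its arguments: {"type":"object","properties":{"deltas":{"type":"array"},"grip_force":{"type":"number"}},"required":["deltas"]}

```bash
mkdir -p pics; cat > h.py <<'E'
import numpy as np, cv2
from plant import get_obs, vision, ticket
from scipy.spatial.transform import Rotation as R
def snap(n):
    s=vision.snapshot(n); h,w=s["depth"].shape
    f=h/2/np.tan(np.radians(s["vfov"])/2)
    v,u=np.mgrid[:h,:w]; d=s["depth"]
    P=np.stack([(u-s["cx"])/f*d,(v-s["cy"])/f*d,d],-1)
    Rm=R.from_rotvec(np.ravel(s["rvec"])).as_matrix()
    W=(P-np.ravel(s["tvec"]))@Rm
    W[d==0]=np.nan
    return s["frame"],W
def save(n,img): cv2.imwrite(f"pics/{n}.png",cv2.cvtColor(img,cv2.COLOR_RGB2BGR))
E
python3 - <<'E'
from h import *
for n in ("top","side"):
    f,W=snap(n); np.savez(n,f=f,W=W); save(n+"0",cv2.resize(f,(800,600)))
print(get_obs())
E
```

```text
{'time_s': 0.1, 'joints': array([-1.20612021e+00,  8.78429809e-02,  1.37208483e+00,  2.14351813e-05,
        1.68360288e+00, -1.03083474e-01]), 'qvel': array([ 0.00077925, -0.00077927, -0.00381048,  0.00139489,  0.00055496,
        0.00127028]), 'tau': array([ 2.56260340e-03, -3.41255522e+01, -3.03299654e+01,  7.21981446e-02,
        3.04870738e-02, -9.51519473e-05]), 'eef_pos': array([ 0.24782241, -0.49045165,  0.20445134]), 'orientation': array([-3.05418866e+00, -7.27632545e-01,  3.63647236e-04]), 'ft_force': array([-0.14241632,  0.54539956, -0.25580594]), 'moment': array([ 0.01659815, -0.03091204,  0.04028897]), 'gripper_force': 0.0, 'width': 0.0936831331696325}
```

View pics/top0.png

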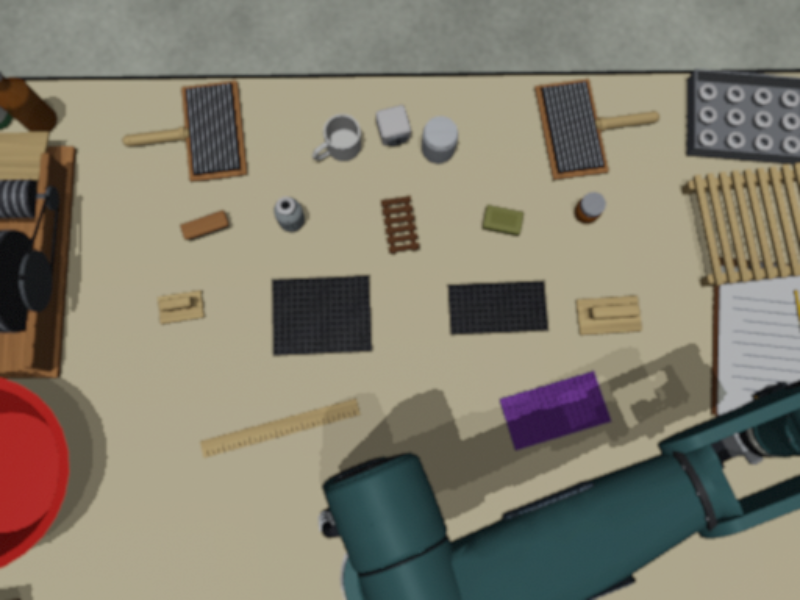

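View pics/side0.png

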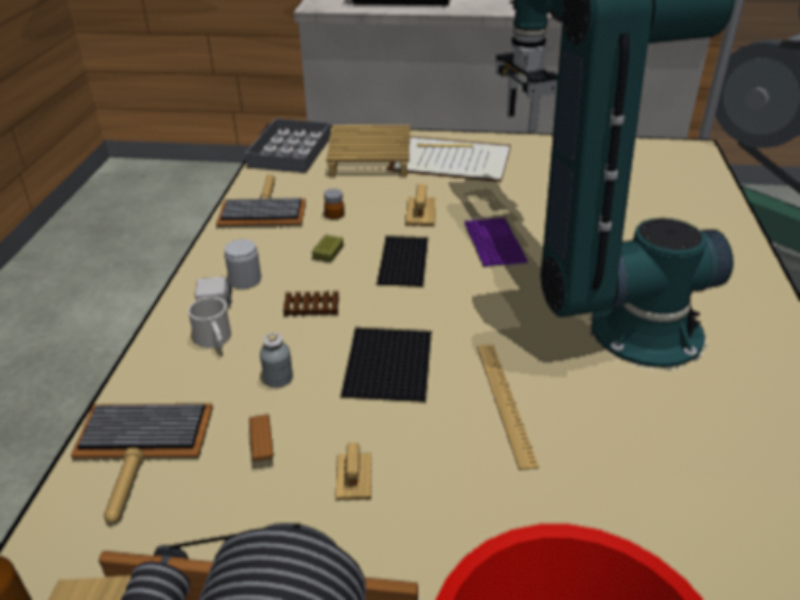

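The top view (800x600 scale) shows:
- **Mats:** large mat at (322,315), small black mat at (498,307). The purple lattice at (555,410) is a decoy.
- **Floats:** large float at (608,314), small float at (181,306).
- **Other items to move:** dish at (400,225), soap at (503,220), sprinkler at (289,213).
- **Bystanders:** jar at (590,207), brush at (205,225).

For the small mat, the candidates are the black one at (498,307) and the purple one at (555,410). The black one fits, because it is parallel to and level with the large mat. A crop will confirm this.

```bash
cat >> h.py <<'E'
def rect(W,box,zlo,zhi,mask=None):
    x0,y0,x1,y1=[int(round(b*.64)) for b in box]
    Q=W[y0:y1,x0:x1].reshape(-1,3)
    m=(Q[:,2]>zlo)&(Q[:,2]<zhi)
    if mask is not None: m&=mask[y0:y1,x0:x1].ravel()
    Q=Q[m]
    (c,s,a)=cv2.minAreaRect((Q[:,:2]*1000).astype(np.float32))
    # yaw of long side
    if s[0]<s[1]: a+=90; s=s[::-1]
    a=(a+90)%180-90
    return np.round(c,1),np.round(s,1),round(a,1),len(Q),np.round(np.median(Q,0)*1000,1),round(np.percentile(Q[:,2],95)*1000,1)
E
python3 - <<'E'
from h import *
D=np.load("top.npz");f,W=D["f"],D["W"]
dark=f.max(2)<70
B=dict(matL=(262,265,382,365,-.01,.02,dark),matS=(438,272,558,342,-.01,.02,dark),
 FL_top=(565,285,655,345,.05,.09),FL_sole=(565,285,655,345,.006,.09),FS_top=(145,280,215,335,.042,.07),FS_sole=(145,280,215,335,.005,.07),
 dish=(370,185,430,265,.01,.04),soap=(470,195,535,245,.01,.04),spr=(265,185,315,240,.03,.12),sprtop=(265,185,315,240,.08,.12),sprbody=(265,185,315,240,.04,.068),
 jar=(565,185,615,230,.05,.08),brush=(170,200,240,245,.02,.05),cup=(310,105,370,165,.03,.2),box=(370,95,415,150,.02,.2),can=(415,105,465,170,.04,.2))
for k,b in B.items():
    print(k,*rect(W,b[:4],b[4],b[5],b[6] if len(b)>6 else None))
save("crop1",cv2.resize(f[165:300,90:420],None,fx=2.4,fy=2.4,interpolation=cv2.INTER_CUBIC))
E
```

```text
matL [481.4 146.5] [185.4 145.3] -88.2 2909 [480.1 147.    6.2] 12.2
matS [ 490.5 -193.7] [184.8  95.2] -87.9 1865 [ 490.7 -193.9    6.2] 11.8
FL_top [ 470.9 -405.2] [90.1 25.2] -87.8 250 [ 469.8 -404.1   59. ] 64.2
FL_sole [ 473.8 -407.8] [166.1 107.2] 85.9 951 [ 464.6 -399.4   15.2] 61.9
FS_top [498.7 416.6] [60.3 20.7] -81.4 142 [498.7 416.5  51.1] 56.7
FS_sole [501.5 418. ] [134.9 103.8] 89.6 568 [494.4 412.4  12.9] 54.1
dish [655.4  -5.7] [111.2  61.3] 7.9 612 [654.6  -5.6  19.4] 24.5
soap [ 660.9 -207.8] [75.8 49.5] 78.6 406 [ 658.5 -206.6   25.8] 30.4
spr [670.  206.3] [51.4 51.2] -63.7 306 [662.4 202.9  72.9] 96.5
sprtop [672.8 206. ] [36.1 30.1] 1.4 100 [671.3 206.6  93.1] 98.3
sprbody [669. 205.] [53.1 48.2] -51.0 79 [651.8 198.1  60. ] 67.3
jar [ 678. -377.] [45.5 45.1] 75.6 199 [ 677.  -374.9   61.6] 66.3
brush [656.5 371.6] [90.3 36.9] -70.8 345 [654.4 370.3  33.7] 38.7
cup [815.7 109. ] [99.7 70.9] -26.4 362 [814.  108.6  57.2] 72.5
box [851.4   2.6] [68.8 60.2] 13.5 446 [848.7   3.4  48.7] 53.8
can [815.2 -85.4] [67.8 66.4] 25.1 491 [807.9 -85.1  83.2] 88.8
```

View pics/crop1.png

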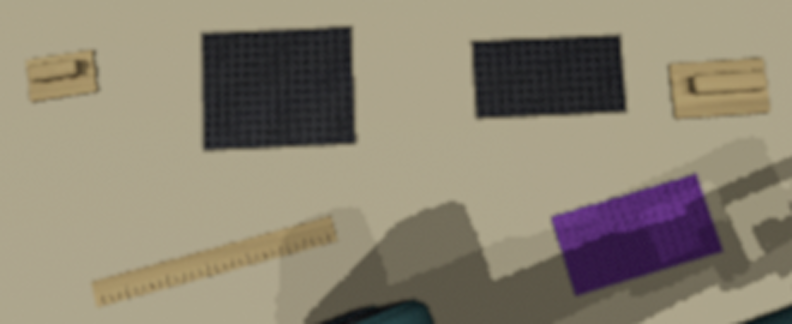

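The crop confirms the small black lattice mat at crop (548,77), level with and parallel to the large one at (280,88). The purple decoy is at (637,235). Next is a helper that turns world waypoints into tool-axis deltas.

```bash
cat >> h.py <<'E'
def plan(*wps):
    """waypoints (x,y,z mm, world yaw of tool y deg) -> shift cm, turn deg in present tool axes"""
    o=get_obs(); p=np.array(o["eef_pos"]); R0=R.from_rotvec(o["orientation"])
    for x,y,z,a in wps:
        a=np.radians(a); yy=np.array([np.cos(a),np.sin(a),0]); zz=np.array([0,0,-1.]); xx=np.cross(yy,zz)
        Rt=R.from_matrix(np.stack([xx,yy,zz],1))
        print((x,y,z), (100*R0.inv().apply(np.array([x,y,z])/1000-p)).round(2).tolist(), np.degrees((R0.inv()*Rt).as_rotvec()).round(1).tolist())
    print(o["time_s"],p.round(4),o["width"],o["ft_force"].round(1),o["joints"].round(2))
E
python3 -c "
from h import *
plan((471,-405,130,2.2),(471,-405,29,2.2))"
```

```text
(471, -405, 130) [23.77, 2.45, 7.45] [-0.1, -0.1, -65.4]
(471, -405, 29) [23.77, 2.47, 17.55] [-0.1, -0.1, -65.4]
0.1 [ 0.2478 -0.4905  0.2045] 0.0936831331696325 [-0.1  0.5 -0.3] [-1.21  0.09  1.37  0.    1.68 -0.1 ]
```

Call:
move_arm(
  deltas=[
    [[23.8,2.5,7.4],[0,0,-65.4],0],
    [[23.8,2.5,7.4],[0,0,-65.4],0],
    [[23.8,2.5,7.4],[0,0,-65.4],0],
    [[23.8,2.5,7.4],[0,0,-65.4],0],
    [[23.8,2.5,7.4],[0,0,-65.4],0],
    [[23.8,2.5,7.4],[0,0,-65.4],0],
    [[23.8,2.5,7.4],[0,0,-65.4],0],
    [[23.8,2.5,7.4],[0,0,-65.4],0],
    [[23.8,2.5,7.4],[0,0,-65.4],0],
    [[23.8,2.5,7.4],[0,0,-65.4],0],
    [[23.8,2.5,10],[0,0,-65.4],0],
    [[23.8,2.5,12.5],[0,0,-65.4],0],
    [[23.8,2.5,15],[0,0,-65.4],0],
    [[23.8,2.5,16.5],[0,0,-65.4],0],
    [[23.8,2.5,17.5],[0,0,-65.4],0],
    [[23.8,2.5,17.5],[0,0,-65.4],0],
    [[23.8,2.5,17.5],[0,0,-65.4],0],
  ],
)

```text
time_s: 1.8
eef_pos: [0.4722, -0.4065, 0.0315]
orientation: [2.178, 2.262, -0.0]
ft_force: [-0.0, 0.4, 0.1]
width: 0.0939
gripper_force: 0.0
```

```bash
python3 -c "
from h import *
plan((471,-405,29,2.2))
f,W=snap('wrist');save('w1',f)"
```

```text
(471, -405, 29) [0.15, -0.11, 0.25] [0.1, 0.1, -0.0]
1.8 [ 0.4722 -0.4065  0.0315] 0.09385619184749056 [-0.   0.4  0.1] [-0.8   0.34  1.43 -0.    1.38 -0.84]
```

View pics/w1.png

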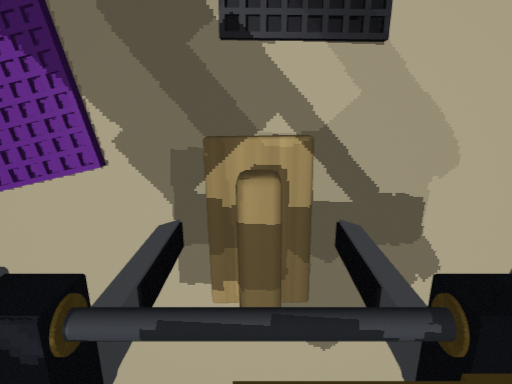

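The wrist view shows the large float's handle (260,240) centred between the fingers and aligned with them. I'll grip it and lift.

Call:
move_arm(
  deltas=[
    [[0.1,-0.1,0.2],[0,0,0],1],
    [[0.1,-0.1,0.2],[0,0,0],1],
    [[0.1,-0.1,0.2],[0,0,0],1],
    [[0.1,-0.1,0.2],[0,0,0],1],
    [[0.1,-0.1,0.2],[0,0,0],1],
    [[0.1,-0.1,0.2],[0,0,0],1],
    [[0.1,-0.1,0.2],[0,0,0],1],
    [[0.1,-0.1,0.2],[0,0,0],1],
    [[0.1,-0.1,0.2],[0,0,0],1],
    [[0.1,-0.1,0.2],[0,0,0],1],
    [[0.1,-0.1,0.2],[0,0,0],1],
    [[0.1,-0.1,-1],[0,0,0],1],
    [[0.1,-0.1,-3],[0,0,0],1],
    [[0.1,-0.1,-5],[0,0,0],1],
    [[0.1,-0.1,-7],[0,0,0],1],
    [[0.1,-0.1,-7],[0,0,0],1],
    [[0.1,-0.1,-7],[0,0,0],1],
  ],
  grip_force=30,
)

```text
time_s: 3.55
eef_pos: [0.4706, -0.405, 0.1006]
orientation: [2.178, 2.263, -0.0]
ft_force: [-0.0, -0.1, -2.7]
width: 0.0238
gripper_force: 30.0
```

```bash
python3 -c "
from h import *
plan((481,146,101,1.7),(481.4,146.5,38,1.7))"
```

```text
(481, 146, 101) [55.02, 3.16, -0.06] [0.0, 0.0, 0.5]
(481.4, 146.5, 38) [55.07, 3.2, 6.24] [0.0, 0.0, 0.5]
3.55 [ 0.4706 -0.405   0.1006] 0.023754960843856452 [-0.  -0.1 -2.7] [-0.8   0.28  1.35 -0.    1.51 -0.84]
```

Call:
move_arm(
  deltas=[
    [[2,0.1,0],[0,0,0],1],
    [[6,0.3,0],[0,0,0],1],
    [[10,0.6,0],[0,0,0],1],
    [[14,0.8,0],[0,0,0],1],
    [[18,1,0],[0,0,0.5],1],
    [[22,1.3,0],[0,0,0.5],1],
    [[26,1.5,0],[0,0,0.5],1],
    [[30,1.7,0],[0,0,0.5],1],
    [[34,2,0],[0,0,0.5],1],
    [[38,2.2,0],[0,0,0.5],1],
    [[42,2.4,0],[0,0,0.5],1],
    [[46,2.7,0],[0,0,0.5],1],
    [[50,2.9,0],[0,0,0.5],1],
    [[53,3.1,0],[0,0,0.5],1],
    [[55.1,3.2,0],[0,0,0.5],1],
    [[55.1,3.2,1.5],[0,0,0.5],1],
    [[55.1,3.2,3],[0,0,0.5],1],
    [[55.1,3.2,4.5],[0,0,0.5],1],
    [[55.1,3.2,5],[0,0,0.5],1],
    [[55.1,3.2,5],[0,0,0.5],1],
  ],
)

```text
time_s: 5.55
eef_pos: [0.4798, 0.1465, 0.0484]
orientation: [-2.186, -2.252, 0.006]
ft_force: [0.1, -0.5, -1.9]
width: 0.0239
gripper_force: 30.0
```

```bash
python3 -c "
from h import *
plan((481.4,146.5,37.5,1.7))"
```

```text
(481.4, 146.5, 37.5) [-0.0, 0.17, 1.08] [-0.3, 0.0, -0.0]
5.55 [0.4798 0.1465 0.0484] 0.023896885382896808 [ 0.1 -0.5 -1.9] [ 0.18  0.07  1.71 -0.    1.37  0.15]
```

Call:
move_arm(
  deltas=[
    [[0,0.1,0.4],[0,0,0],1],
    [[0,0.1,0.8],[0,0,0],1],
    [[0,0.1,1.1],[0,0,0],1],
    [[0,0.1,1.1],[0,0,0],1],
    [[0,0.1,1.1],[0,0,0],1],
    [[0,0.1,1.1],[0,0,0],0],
    [[0,0.1,1.1],[0,0,0],0],
    [[0,0.1,1.1],[0,0,0],0],
    [[0,0.1,1.1],[0,0,0],0],
    [[0,0.1,1.1],[0,0,0],0],
    [[0,0.1,1.1],[0,0,0],0],
    [[0,0.1,-1],[0,0,0],0],
    [[0,0.1,-5],[0,0,0],0],
    [[0,0.1,-9],[0,0,0],0],
    [[0,0.1,-10],[0,0,0],0],
    [[0,0.1,-10],[0,0,0],0],
    [[0,0.1,-10],[0,0,0],0],
  ],
)

```text
time_s: 7.25
eef_pos: [0.4817, 0.1467, 0.1489]
orientation: [-2.187, -2.253, 0.003]
ft_force: [-0.6, 0.9, -0.3]
width: 0.0939
gripper_force: 0.0
```

```bash
python3 -c "
from h import *
plan((499,416.6,130,8.6),(499,416.6,24,8.6))"
```

```text
(499, 416.6, 130) [26.92, 2.54, 1.87] [-0.1, 0.0, -6.9]
(499, 416.6, 24) [26.93, 2.56, 12.47] [-0.1, 0.0, -6.9]
7.25 [0.4817 0.1467 0.1489] 0.09387490853519789 [-0.6  0.9 -0.3] [ 0.18  0.    1.57 -0.    1.57  0.15]
```

Call:
move_arm(
  deltas=[
    [[4,0.4,0],[0,0,-2],0],
    [[8,0.8,0],[0,0,-5],0],
    [[12,1.1,0],[0,0,-6.9],0],
    [[16,1.5,0],[0,0,-6.9],0],
    [[20,1.9,0],[0,0,-6.9],0],
    [[24,2.3,0],[0,0,-6.9],0],
    [[26.9,2.5,1.5],[0,0,-6.9],0],
    [[26.9,2.5,4],[0,0,-6.9],0],
    [[26.9,2.5,7],[0,0,-6.9],0],
    [[26.9,2.5,10],[0,0,-6.9],0],
    [[26.9,2.5,11.5],[0,0,-6.9],0],
    [[26.9,2.5,12.5],[0,0,-6.9],0],
    [[26.9,2.5,12.5],[0,0,-6.9],0],
    [[26.9,2.5,12.5],[0,0,-6.9],0],
    [[26.9,2.5,12.5],[0,0,-6.9],0],
  ],
)

```text
time_s: 8.75
eef_pos: [0.5006, 0.4172, 0.0275]
orientation: [2.048, 2.381, 0.005]
ft_force: [-0.1, -0.4, 0.7]
width: 0.0939
gripper_force: 0.0
```

```bash
python3 -c "
from h import *
plan((499,416.6,24,8.6))"
```

```text
(499, 416.6, 24) [-0.03, -0.17, 0.35] [0.2, -0.1, -0.0]
8.75 [0.5006 0.4172 0.0275] 0.09389606571905607 [-0.1 -0.4  0.7] [ 0.61  0.4   1.35 -0.    1.39  0.46]
```

Call:
move_arm(
  deltas=[
    [[0,-0.1,0.3],[0,0,0],1],
    [[0,-0.1,0.3],[0,0,0],1],
    [[0,-0.1,0.3],[0,0,0],1],
    [[0,-0.1,0.3],[0,0,0],1],
    [[0,-0.1,0.3],[0,0,0],1],
    [[0,-0.1,0.3],[0,0,0],1],
    [[0,-0.1,0.3],[0,0,0],1],
    [[0,-0.1,0.3],[0,0,0],1],
    [[0,-0.1,0.3],[0,0,0],1],
    [[0,-0.1,0.3],[0,0,0],1],
    [[0,-0.1,0.3],[0,0,0],1],
    [[0,-0.1,-1],[0,0,0],1],
    [[0,-0.1,-4],[0,0,0],1],
    [[0,-0.1,-7],[0,0,0],1],
    [[0,-0.1,-10],[0,0,0],1],
    [[0,-0.1,-12],[0,0,0],1],
    [[0,-0.1,-12],[0,0,0],1],
    [[0,-0.1,-12],[0,0,0],1],
  ],
)

```text
time_s: 10.55
eef_pos: [0.4984, 0.4163, 0.1456]
orientation: [2.048, 2.382, 0.0]
ft_force: [0.1, 0.4, -1.8]
width: 0.0198
gripper_force: 30.0
```

```bash
python3 -c "
from h import *
plan((490.5,-193.7,147,1.7),(490.5,-193.7,32,1.7))"
```

```text
(490.5, -193.7, 147) [-60.2, -9.91, -0.15] [0.0, -0.0, 6.9]
(490.5, -193.7, 32) [-60.2, -9.91, 11.35] [0.0, -0.0, 6.9]
10.55 [0.4984 0.4163 0.1456] 0.019822245415521977 [ 0.1  0.4 -1.8] [ 0.61  0.33  1.21 -0.    1.61  0.46]
```

Call:
move_arm(
  deltas=[
    [[-2,-0.3,0],[0,0,0],1],
    [[-6,-1,0],[0,0,0.5],1],
    [[-10,-1.6,0],[0,0,1],1],
    [[-14,-2.3,0],[0,0,1.5],1],
    [[-18,-3,0],[0,0,2],1],
    [[-22,-3.6,0],[0,0,3],1],
    [[-26,-4.3,0],[0,0,3.5],1],
    [[-30,-4.9,0],[0,0,4],1],
    [[-34,-5.6,0],[0,0,4.5],1],
    [[-38,-6.3,0],[0,0,5],1],
    [[-42,-6.9,0],[0,0,5.5],1],
    [[-46,-7.6,0],[0,0,6],1],
    [[-50,-8.2,0],[0,0,6.5],1],
    [[-54,-8.9,0],[0,0,6.9],1],
    [[-57,-9.4,0],[0,0,6.9],1],
    [[-59.5,-9.8,0],[0,0,6.9],1],
    [[-60.2,-9.9,2],[0,0,6.9],1],
    [[-60.2,-9.9,5],[0,0,6.9],1],
    [[-60.2,-9.9,8],[0,0,6.9],1],
    [[-60.2,-9.9,9],[0,0,6.9],1],
  ],
)

```text
time_s: 12.55
eef_pos: [0.4867, -0.1918, 0.0496]
orientation: [-2.181, -2.246, 0.005]
ft_force: [-0.3, -0.1, -2.1]
width: 0.0198
gripper_force: 30.0
```

```bash
python3 -c "
from h import *
plan((490.5,-193.7,32.5,1.7))"
```

```text
(490.5, -193.7, 32.5) [-0.21, 0.39, 1.7] [-0.6, -0.3, -0.0]
12.55 [ 0.4867 -0.1918  0.0496] 0.019833577214385393 [-0.3 -0.1 -2.1] [-0.48  0.12  1.65 -0.    1.38 -0.51]
```

Call:
move_arm(
  deltas=[
    [[0,0,0.5],[0,0,0],1],
    [[0,0,1],[0,0,0],1],
    [[0,0,1.5],[0,0,0],1],
    [[0,0,1.9],[0,0,0],1],
    [[0,0,1.9],[0,0,0],1],
    [[0,0,1.9],[0,0,0],1],
    [[0,0,1.9],[0,0,0],1],
  ],
)

```text
time_s: 13.25
eef_pos: [0.491, -0.1938, 0.037]
orientation: [2.187, 2.253, 0.0]
ft_force: [-0.3, 0.5, -1.9]
width: 0.0198
gripper_force: 30.0
```

```bash
python3 -c "
from h import *
plan((490.5,-193.7,32.5,1.7))"
```

```text
(490.5, -193.7, 32.5) [0.02, -0.05, 0.45] [0.1, 0.0, 0.0]
13.25 [ 0.491  -0.1938  0.037 ] 0.01977823880194317 [-0.3  0.5 -1.9] [-0.48  0.13  1.66 -0.    1.34 -0.51]
```

Call:
move_arm(
  deltas=[
    [[0,0,0.2],[0,0,0],1],
    [[0,0,0.4],[0,0,0],1],
    [[0,0,0.4],[0,0,0],1],
    [[0,0,0.4],[0,0,0],1],
    [[0,0,0.4],[0,0,0],0],
    [[0,0,0.4],[0,0,0],0],
    [[0,0,0.4],[0,0,0],0],
    [[0,0,0.4],[0,0,0],0],
    [[0,0,0.4],[0,0,0],0],
    [[0,0,0.4],[0,0,0],0],
    [[0,0,-1],[0,0,0],0],
    [[0,0,-5],[0,0,0],0],
    [[0,0,-9],[0,0,0],0],
    [[0,0,-11],[0,0,0],0],
    [[0,0,-11],[0,0,0],0],
    [[0,0,-11],[0,0,0],0],
  ],
)

```text
time_s: 14.85
eef_pos: [0.4907, -0.1937, 0.1468]
orientation: [2.188, 2.254, 0.0]
ft_force: [-0.0, 0.8, -0.9]
width: 0.0937
gripper_force: 0.0
```

```bash
python3 -c "
from h import *
f,W=snap('top')
dark=f.max(2)<70
for b in [(262,265,382,365,.055,.09),(440,260,560,350,.048,.09),(370,185,430,265,.01,.04)]: print(*rect(W,*b))
for b in [(262,265,382,365,-.01,.02,dark),(438,272,558,342,-.01,.02,dark)]: print(*rect(W,*b))
plan((655.4,-5.7,130,-82.1),(655.4,-5.7,4,-82.1))"
```

```text
Traceback (most recent call last):
TypeError: rect() takes from 4 to 5 positional arguments but 7 were given
```

```bash
python3 -c "
from h import *
f,W=snap('top')
for b in [(262,265,382,365,.055,.08),(440,260,560,350,.048,.07),(370,185,430,265,.01,.04)]: print(*rect(W,b[:4],*b[4:]))
plan((655.4,-5.7,130,-82.1),(655.4,-5.7,4,-82.1))"
```

```text
[480.6 145.9] [89.8 24.5] -87.1 267 [479.9 145.2  67.3] 71.6
[ 488.4 -184.5] [41.4 19.6] -88.4 75 [ 488.  -180.4   58.8] 63.0
[656.3 -10.9] [111.2  70.9] 8.2 613 [655.9  -6.   19.5] 24.8
(655.4, -5.7, 130) [18.24, 17.13, 1.44] [-0.2, 0.1, 83.8]
(655.4, -5.7, 4) [18.22, 17.17, 14.04] [-0.2, 0.1, 83.8]
14.95 [ 0.4896 -0.1931  0.1446] 0.09371650583099822 [-0.1  0.2  0.1] [-0.48  0.06  1.52 -0.    1.56 -0.51]
```

Call:
move_arm(
  deltas=[
    [[2,2,0],[0,0,8],0],
    [[4,4,0],[0,0,16],0],
    [[6,6,0],[0,0,24],0],
    [[8,8,0],[0,0,32],0],
    [[10,10,0],[0,0,40],0],
    [[12,12,0],[0,0,48],0],
    [[14,14,0],[0,0,56],0],
    [[16,16,0],[0,0,64],0],
    [[18,17,0],[0,0,72],0],
    [[18.2,17.1,1],[0,0,80],0],
    [[18.2,17.1,3],[0,0,83.8],0],
    [[18.2,17.1,6],[0,0,83.8],0],
    [[18.2,17.1,9],[0,0,83.8],0],
    [[18.2,17.1,11],[0,0,83.8],0],
    [[18.2,17.1,11],[0,0,83.8],0],
    [[18.2,17.1,11],[0,0,83.8],0],
    [[18.2,17.1,11],[0,0,83.8],0],
  ],
)

```text
time_s: 16.65
eef_pos: [0.657, -0.0068, 0.0377]
orientation: [3.134, 0.216, 0.003]
ft_force: [-0.0, 0.4, 0.2]
width: 0.0937
gripper_force: 0.0
```

```bash
python3 -c "
from h import *
plan((655.4,-5.7,4,-82.1))
f,W=snap('wrist');save('w2',f)"
```

```text
(655.4, -5.7, 4) [-0.15, -0.13, 3.37] [0.0, -0.1, 0.0]
16.65 [ 0.657  -0.0068  0.0377] 0.09373827531847632 [-0.   0.4  0.2] [-0.1   0.4   1.32 -0.    1.41  1.34]
```

View pics/w2.png

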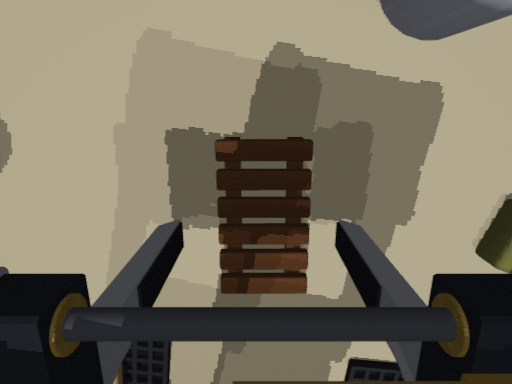

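The wrist view shows the six-slat dish (263,215) centred between the fingers and aligned with them. I'll descend and grip the slat ends.

Call:
move_arm(
  deltas=[
    [[-0.1,-0.1,1.5],[0,0,0],0],
    [[-0.1,-0.1,2.8],[0,0,0],0],
    [[-0.1,-0.1,3.3],[0,0,0],0],
    [[-0.1,-0.1,3.3],[0,0,0],0],
    [[-0.1,-0.1,3.3],[0,0,0],0],
    [[-0.1,-0.1,3.3],[0,0,0],1],
    [[-0.1,-0.1,3.3],[0,0,0],1],
    [[-0.1,-0.1,3.3],[0,0,0],1],
    [[-0.1,-0.1,3.3],[0,0,0],1],
    [[-0.1,-0.1,3.3],[0,0,0],1],
    [[-0.1,-0.1,3.3],[0,0,0],1],
    [[-0.1,-0.1,3.3],[0,0,0],1],
  ],
  grip_force=25,
)

```text
time_s: 17.9
eef_pos: [0.6553, -0.0061, 0.0038]
orientation: [3.134, 0.216, 0.001]
ft_force: [0.2, -0.5, 1.7]
width: 0.0615
gripper_force: 25.0
```

Call:
move_arm(
  deltas=[
    [[0,0,-0.5],[0,0,0],1],
    [[0,0,-1.5],[0,0,0],1],
    [[0,0,-3],[0,0,0],1],
    [[0,0,-4.5],[0,0,0],1],
    [[0,0,-6],[0,0,0],1],
    [[0,0,-6],[0,0,0],1],
    [[0,0,-6],[0,0,0],1],
    [[0,0,-6],[0,0,0],1],
  ],
)

```text
time_s: 18.7
eef_pos: [0.6545, -0.0058, 0.0627]
orientation: [-3.134, -0.216, 0.002]
ft_force: [0.6, 0.4, -1.9]
width: 0.0616
gripper_force: 25.0
```

```bash
python3 -c "
from h import *
plan((486,-23.6,64,-88.3),(486,-23.6,5,-88.3))
f,W=snap('wrist');save('w3',f)"
```

```text
(486, -23.6, 64) [-16.93, -0.55, -0.11] [-0.0, 0.1, 6.2]
(486, -23.6, 5) [-16.92, -0.55, 5.79] [-0.0, 0.1, 6.2]
18.7 [ 0.6545 -0.0058  0.0627] 0.06164334253108208 [ 0.6  0.4 -1.9] [-0.1   0.38  1.3  -0.    1.46  1.34]
```

View pics/w3.png

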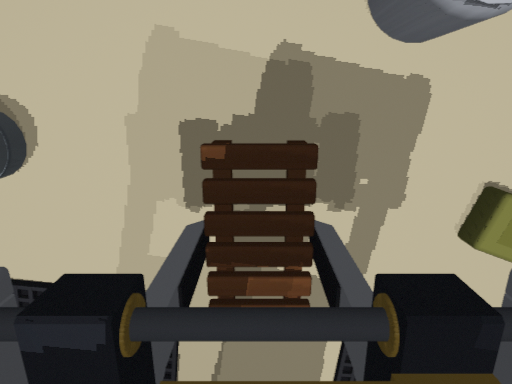

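The dish (260,230) is held level. Carry it to the midpoint.

Call:
move_arm(
  deltas=[
    [[-2,0,-0.5],[0,0,1],1],
    [[-5,-0.2,-0.5],[0,0,2],1],
    [[-8,-0.3,-0.5],[0,0,3],1],
    [[-11,-0.4,-0.5],[0,0,4.5],1],
    [[-14,-0.5,-0.5],[0,0,5.5],1],
    [[-16,-0.5,-0.5],[0,0,6.2],1],
    [[-16.9,-0.5,0],[0,0,6.2],1],
    [[-16.9,-0.5,1],[0,0,6.2],1],
    [[-16.9,-0.5,2.5],[0,0,6.2],1],
    [[-16.9,-0.5,4],[0,0,6.2],1],
    [[-16.9,-0.5,5],[0,0,6.2],1],
    [[-16.9,-0.5,5.5],[0,0,6.2],1],
    [[-16.9,-0.5,5.5],[0,0,6.2],1],
    [[-16.9,-0.5,5.5],[0,0,6.2],1],
    [[-16.9,-0.5,5.5],[0,0,6.2],1],
  ],
)

```text
time_s: 20.25
eef_pos: [0.4877, -0.0242, 0.0092]
orientation: [3.141, 0.047, 0.002]
ft_force: [0.1, -0.6, -0.6]
width: 0.0615
gripper_force: 25.0
```

```bash
python3 -c "
from h import *
plan((486,-23.6,4.5,-88.3))"
```

```text
(486, -23.6, 4.5) [-0.17, -0.07, 0.47] [0.0, -0.1, 0.0]
20.25 [ 0.4877 -0.0242  0.0092] 0.06149625152666617 [ 0.1 -0.6 -0.6] [-0.17  0.08  1.79 -0.    1.28  1.38]
```

Call:
move_arm(
  deltas=[
    [[-0.1,0,0.3],[0,0,0],1],
    [[-0.1,0,0.4],[0,0,0],1],
    [[-0.1,0,0.4],[0,0,0],1],
    [[-0.1,0,0.4],[0,0,0],1],
    [[-0.1,0,0.4],[0,0,0],0],
    [[-0.1,0,0.4],[0,0,0],0],
    [[-0.1,0,0.4],[0,0,0],0],
    [[-0.1,0,0.4],[0,0,0],0],
    [[-0.1,0,0.4],[0,0,0],0],
    [[-0.1,0,-2],[0,0,0],0],
    [[-0.1,0,-6],[0,0,0],0],
    [[-0.1,0,-10],[0,0,0],0],
    [[-0.1,0,-12],[0,0,0],0],
    [[-0.1,0,-12],[0,0,0],0],
    [[-0.1,0,-12],[0,0,0],0],
    [[-0.1,0,-12],[0,0,0],0],
  ],
)

```text
time_s: 21.85
eef_pos: [0.4846, -0.0239, 0.1262]
orientation: [-3.141, -0.047, 0.006]
ft_force: [1.0, 0.0, 0.3]
width: 0.0937
gripper_force: 0.0
```

```bash
python3 -c "
from h import *
plan((660,-207.3,130,-11.4),(660,-207.3,4,-11.4))"
```

```text
(660, -207.3, 130) [16.99, 18.85, -0.46] [-0.2, 0.2, -76.9]
(660, -207.3, 4) [17.04, 18.86, 12.14] [-0.2, 0.2, -76.9]
21.85 [ 0.4846 -0.0239  0.1262] 0.09372769525715803 [1.  0.  0.3] [-0.17 -0.02  1.64 -0.    1.53  1.37]
```

Call:
move_arm(
  deltas=[
    [[2,2,-1],[0,0,-8],0],
    [[4,4,-1],[0,0,-16],0],
    [[6,6,-1],[0,0,-24],0],
    [[8,8,-1],[0,0,-32],0],
    [[10,10,-1],[0,0,-40],0],
    [[12,12,-1],[0,0,-48],0],
    [[14,14,-1],[0,0,-56],0],
    [[16,16,-1],[0,0,-64],0],
    [[17,18,-1],[0,0,-72],0],
    [[17,18.9,0],[0,0,-76.9],0],
    [[17,18.9,3],[0,0,-76.9],0],
    [[17,18.9,6],[0,0,-76.9],0],
    [[17,18.9,9],[0,0,-76.9],0],
    [[17,18.9,10.5],[0,0,-76.9],0],
    [[17,18.9,11.5],[0,0,-76.9],0],
    [[17,18.9,11.5],[0,0,-76.9],0],
    [[17,18.9,11.5],[0,0,-76.9],0],
    [[17,18.9,11.5],[0,0,-76.9],0],
  ],
)

```text
time_s: 23.65
eef_pos: [0.6628, -0.2085, 0.0157]
orientation: [2.428, 1.988, 0.003]
ft_force: [-0.4, -0.3, 0.3]
width: 0.0942
gripper_force: 0.0
```

```bash
python3 -c "
from h import *
plan((660,-207.3,5,-11.4))"
```

```text
(660, -207.3, 5) [0.06, -0.3, 1.07] [0.2, 0.0, 0.0]
23.65 [ 0.6628 -0.2085  0.0157] 0.09421766277386641 [-0.4 -0.3  0.3] [-0.39  0.5   1.24 -0.    1.4  -0.19]
```

Call:
move_arm(
  deltas=[
    [[0,-0.2,0.5],[0,0,0],0],
    [[0,-0.2,0.8],[0,0,0],0],
    [[0,-0.2,0.8],[0,0,0],0],
    [[0,-0.2,0.8],[0,0,0],1],
    [[0,-0.2,0.8],[0,0,0],1],
    [[0,-0.2,0.8],[0,0,0],1],
    [[0,-0.2,0.8],[0,0,0],1],
    [[0,-0.2,0.8],[0,0,0],1],
    [[0,-0.2,0.8],[0,0,0],1],
    [[0,-0.2,0.8],[0,0,0],1],
    [[0,-0.2,0.8],[0,0,0],1],
    [[0,-0.2,0.8],[0,0,0],1],
  ],
)

```text
time_s: 24.85
eef_pos: [0.6596, -0.2077, 0.0055]
orientation: [2.431, 1.99, 0.0]
ft_force: [0.3, -0.0, -0.1]
width: 0.0477
gripper_force: 25.0
```

Call:
move_arm(
  deltas=[
    [[0,0,-0.5],[0,0,0],1],
    [[0,0,-2],[0,0,0],1],
    [[0,0,-4],[0,0,0],1],
    [[0,0,-6],[0,0,0],1],
    [[0,0,-8],[0,0,0],1],
    [[0,0,-8],[0,0,0],1],
    [[0,0,-8],[0,0,0],1],
    [[0,0,-8],[0,0,0],1],
  ],
)

```text
time_s: 25.65
eef_pos: [0.6587, -0.2073, 0.0841]
orientation: [-2.43, -1.989, 0.002]
ft_force: [-1.1, 0.2, -0.8]
width: 0.0477
gripper_force: 25.0
```

```bash
python3 -c "
from h import *
f,W=snap('top');save('t2',cv2.resize(f[110:300,90:420],None,fx=2.4,fy=2.4,interpolation=cv2.INTER_CUBIC))
f,W=snap('wrist')
# image crop of soap in wrist
save('w4',f)
plan((486,-23.6,85,-88.3),(486,-23.6,28,-88.3))"
```

```text
(486, -23.6, 85) [14.59, -20.55, -0.06] [-0.2, 0.1, 76.9]
(486, -23.6, 28) [14.59, -20.53, 5.64] [-0.2, 0.1, 76.9]
25.75 [ 0.6586 -0.2072  0.0836] 0.047635423536982184 [-0.4  0.1 -1.4] [-0.39  0.45  1.17 -0.    1.53 -0.19]
```

View pics/t2.png

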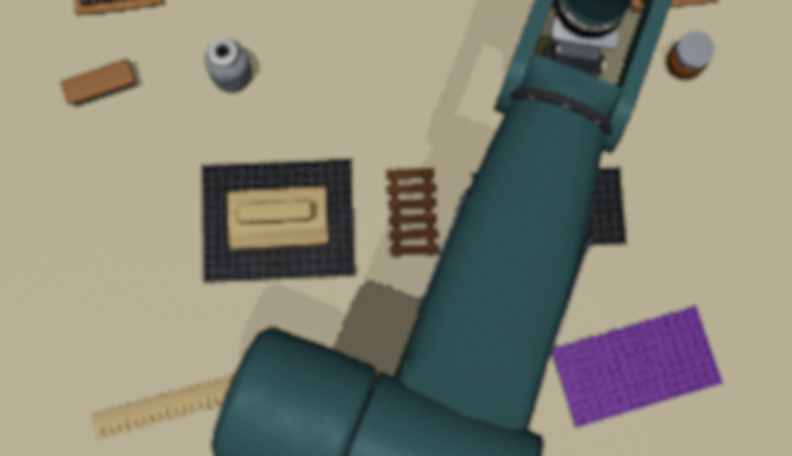

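View pics/w4.png

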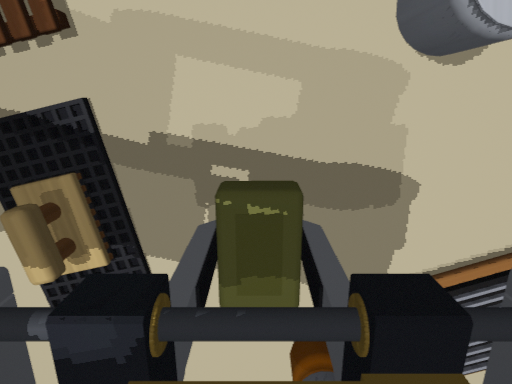

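The top crop shows the large float centred on its mat (278,217) and the dish (412,211) in the gap. In the wrist view the soap (258,240) is held straight. I'll measure where the dish landed.

```bash
python3 -c "
from h import *
f,W=snap('top')
print(*rect(W,(378,268,438,352),.012,.03))
print(*rect(W,(262,265,382,365),.055,.08))
plan((486,-23.6,85,-88.3),(486,-23.6,26.5,-88.3))"
```

```text
[486.9 -20.4] [111.8  61.4] 1.6 601 [487.6 -20.4  19.9] 24.4
[480.9 146.2] [90.  24.8] -88.2 269 [480.  144.5  67.7] 72.5
(486, -23.6, 85) [14.6, -20.56, -0.06] [-0.2, 0.1, 76.9]
(486, -23.6, 26.5) [14.59, -20.55, 5.79] [-0.2, 0.1, 76.9]
25.8 [ 0.6587 -0.2073  0.0838] 0.04755923564069504 [ 0.3 -0.7 -0.2] [-0.39  0.45  1.17 -0.    1.53 -0.19]
```

Call:
move_arm(
  deltas=[
    [[1,-1,-0.5],[0,0,6],1],
    [[2.5,-3,-1],[0,0,12],1],
    [[4,-5,-1],[0,0,18],1],
    [[5.5,-7.5,-1],[0,0,25],1],
    [[7,-10,-1],[0,0,32],1],
    [[9,-12.5,-1],[0,0,39],1],
    [[11,-15,-1],[0,0,46],1],
    [[12.5,-17,-1],[0,0,53],1],
    [[13.5,-18.8,-1],[0,0,60],1],
    [[14.3,-20,-1],[0,0,67],1],
    [[14.7,-20.6,-1],[0,0,73],1],
    [[14.7,-20.6,-1],[0,0,76.9],1],
    [[14.7,-20.6,0],[0,0,76.9],1],
    [[14.7,-20.6,2],[0,0,76.9],1],
    [[14.7,-20.6,4],[0,0,76.9],1],
    [[14.7,-20.6,5],[0,0,76.9],1],
    [[14.7,-20.6,5],[0,0,76.9],1],
    [[14.7,-20.6,5],[0,0,76.9],1],
    [[14.7,-20.6,5],[0,0,76.9],1],
  ],
)

```text
time_s: 27.7
eef_pos: [0.4876, -0.023, 0.0365]
orientation: [3.141, 0.047, 0.003]
ft_force: [-1.3, 0.7, -0.7]
width: 0.0478
gripper_force: 25.0
```

```bash
python3 -c "
from h import *
plan((486.5,-22,26.5,-88.3))"
```

```text
(486.5, -22, 26.5) [-0.11, -0.1, 1.0] [0.0, -0.1, 0.0]
27.7 [ 0.4876 -0.023   0.0365] 0.04777216670642842 [-1.3  0.7 -0.7] [-0.16  0.05  1.76 -0.    1.33  1.38]
```

Call:
move_arm(
  deltas=[
    [[0,-0.1,0.3],[0,0,0],1],
    [[0,-0.1,0.6],[0,0,0],1],
    [[0,-0.1,0.9],[0,0,0],1],
    [[0,-0.1,0.9],[0,0,0],1],
    [[0,-0.1,0.9],[0,0,0],1],
    [[0,-0.1,0.9],[0,0,0],0],
    [[0,-0.1,0.9],[0,0,0],0],
    [[0,-0.1,0.9],[0,0,0],0],
    [[0,-0.1,0.9],[0,0,0],0],
    [[0,-0.1,0.9],[0,0,0],0],
    [[0,-0.1,0.9],[0,0,0],0],
    [[0,-0.1,-2],[0,0,0],0],
    [[0,-0.1,-6],[0,0,0],0],
    [[0,-0.1,-10],[0,0,0],0],
    [[0,-0.1,-12],[0,0,0],0],
    [[0,-0.1,-12],[0,0,0],0],
    [[0,-0.1,-12],[0,0,0],0],
  ],
)

```text
time_s: 29.4
eef_pos: [0.4864, -0.0218, 0.1549]
orientation: [3.141, 0.047, -0.001]
ft_force: [-0.3, 0.5, -0.2]
width: 0.0937
gripper_force: 0.0
```

```bash
python3 -c "
from h import *
plan((671,206,150,-88.3),(671,206,22,-88.3))"
```

```text
(671, 206, 150) [19.13, -22.22, 0.48] [0.0, 0.0, 0.0]
(671, 206, 22) [19.13, -22.22, 13.28] [0.0, 0.0, 0.0]
29.4 [ 0.4864 -0.0218  0.1549] 0.09372064861545132 [-0.3  0.5 -0.2] [-0.16 -0.04  1.6  -0.    1.58  1.38]
```

Call:
move_arm(
  deltas=[
    [[3,-3.5,0],[0,0,0],0],
    [[6,-7,0],[0,0,0],0],
    [[9,-10.5,0],[0,0,0],0],
    [[12,-14,0],[0,0,0],0],
    [[15,-17.5,0],[0,0,0],0],
    [[18,-21,0],[0,0,0],0],
    [[19.1,-22.2,0],[0,0,0],0],
    [[19.1,-22.2,0],[0,0,0],0],
    [[19.1,-22.2,2],[0,0,0],0],
    [[19.1,-22.2,5],[0,0,0],0],
    [[19.1,-22.2,8],[0,0,0],0],
    [[19.1,-22.2,11],[0,0,0],0],
    [[19.1,-22.2,13.2],[0,0,0],0],
    [[19.1,-22.2,13.2],[0,0,0],0],
    [[19.1,-22.2,13.2],[0,0,0],0],
    [[19.1,-22.2,13.2],[0,0,0],0],
    [[19.1,-22.2,13.2],[0,0,0],0],
  ],
)

```text
time_s: 31.1
eef_pos: [0.6721, 0.2058, 0.0258]
orientation: [-3.141, -0.046, -0.006]
ft_force: [0.4, 0.5, 0.4]
width: 0.0938
gripper_force: 0.0
```

```bash
python3 -c "
from h import *
plan((671,206,22,-88.3))
f,W=snap('wrist');save('w5',f)"
```

```text
(671, 206, 22) [-0.11, -0.03, 0.38] [-0.0, -0.2, -0.0]
31.1 [0.6721 0.2058 0.0258] 0.09381137019757367 [0.4 0.5 0.4] [ 0.22  0.51  1.2  -0.    1.43  1.76]
```

View pics/w5.png

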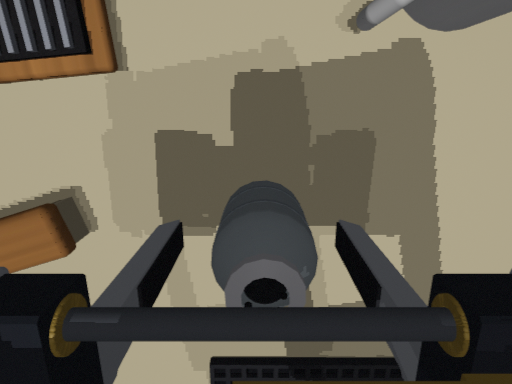

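The wrist view shows the sprinkler (264,240) between the fingers and the brush well clear at the left (40,240). I'll grip and lift.

Call:
move_arm(
  deltas=[
    [[0,0,0.2],[0,0,0],1],
    [[0,0,0.2],[0,0,0],1],
    [[0,0,0.2],[0,0,0],1],
    [[0,0,0.2],[0,0,0],1],
    [[0,0,0.2],[0,0,0],1],
    [[0,0,0.2],[0,0,0],1],
    [[0,0,0.2],[0,0,0],1],
    [[0,0,0.2],[0,0,0],1],
    [[0,0,0.2],[0,0,0],1],
    [[0,0,-1],[0,0,0],1],
    [[0,0,-3],[0,0,0],1],
    [[0,0,-5],[0,0,0],1],
    [[0,0,-7],[0,0,0],1],
    [[0,0,-7],[0,0,0],1],
    [[0,0,-7],[0,0,0],1],
    [[0,0,-7],[0,0,0],1],
  ],
)

```text
time_s: 32.75
eef_pos: [0.6699, 0.2057, 0.0917]
orientation: [3.141, 0.047, -0.005]
ft_force: [-0.4, 1.0, -2.6]
width: 0.0536
gripper_force: 25.0
```

```bash
python3 -c "
from h import *
f,W=snap('top')
print(*rect(W,(378,268,438,352),.04,.06))
print(*rect(W,(378,268,438,352),.012,.03))
plan((598.5,-20,92,-88.3),(598.5,-20,24,-88.3))"
```

```text
[480.4 -18.4] [76.4 47.6] 2.0 412 [480.1 -19.1  46.2] 51.0
[486.4 -20.4] [109.6  61.5] 1.7 270 [490.9 -25.1  20. ] 25.2
(598.5, -20, 92) [-7.8, 22.34, -0.03] [0.0, 0.2, 0.0]
(598.5, -20, 24) [-7.78, 22.34, 6.77] [0.0, 0.2, 0.0]
32.8 [0.6698 0.2056 0.0913] 0.053933729911033124 [-0.5 -0.2 -1.8] [0.22 0.47 1.13 0.   1.55 1.76]
```

Call:
move_arm(
  deltas=[
    [[-0.5,1.5,0],[0,0,0],1],
    [[-1.6,4.5,0],[0,0,0],1],
    [[-2.6,7.5,0],[0,0,0],1],
    [[-3.7,10.5,0],[0,0,0],1],
    [[-4.7,13.5,0],[0,0,0],1],
    [[-5.8,16.5,0],[0,0,0],1],
    [[-6.8,19.5,0],[0,0,0],1],
    [[-7.5,21.5,0],[0,0,0],1],
    [[-7.8,22.3,0],[0,0,0],1],
    [[-7.8,22.3,0.5],[0,0,0],1],
    [[-7.8,22.3,2],[0,0,0],1],
    [[-7.8,22.3,4],[0,0,0],1],
    [[-7.8,22.3,5.5],[0,0,0],1],
    [[-7.8,22.3,6],[0,0,0],1],
    [[-7.8,22.3,6],[0,0,0],1],
    [[-7.8,22.3,6],[0,0,0],1],
    [[-7.8,22.3,6],[0,0,0],1],
  ],
)

```text
time_s: 34.5
eef_pos: [0.6005, -0.0194, 0.0347]
orientation: [3.141, 0.047, 0.004]
ft_force: [0.7, 0.7, -1.3]
width: 0.0538
gripper_force: 25.0
```

```bash
python3 -c "
from h import *
plan((598.5,-20,23,-88.3))
f,W=snap('side');save('s2',cv2.resize(f[100:300,100:360],None,fx=3,fy=3,interpolation=cv2.INTER_CUBIC))"
```

```text
(598.5, -20, 23) [-0.21, 0.05, 1.17] [0.0, -0.1, 0.0]
34.5 [ 0.6005 -0.0194  0.0347] 0.053782723560568825 [ 0.7  0.7 -1.3] [-0.13  0.29  1.48 -0.    1.37  1.41]
```

View pics/s2.png

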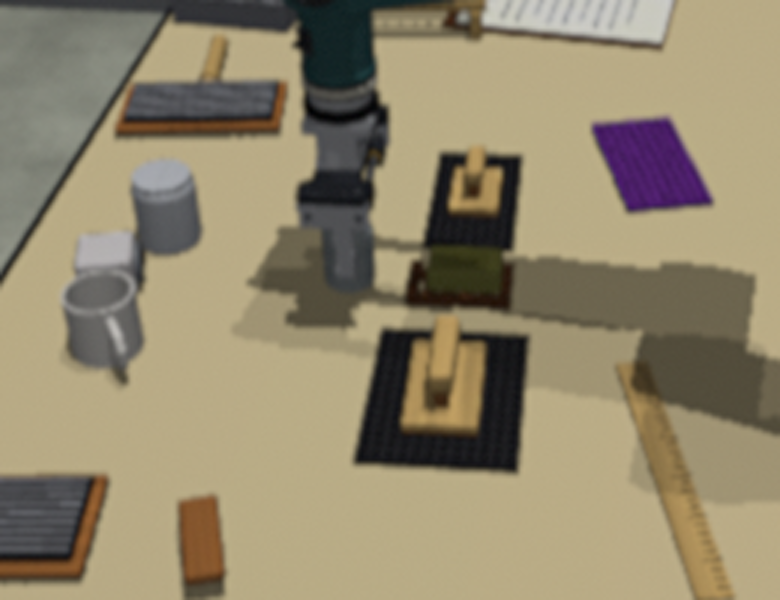

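The side view shows the soap flat on the dish (465,275), sitting slightly toward the robot. The floats are centred on their mats, and the bottle is held behind the dish (345,265). Lower and release.

Call:
move_arm(
  deltas=[
    [[0,0,0.4],[0,0,0],1],
    [[0,0,0.8],[0,0,0],1],
    [[0,0,1],[0,0,0],1],
    [[0,0,1],[0,0,0],1],
    [[0,0,1],[0,0,0],1],
    [[0,0,1],[0,0,0],1],
  ],
)

```text
time_s: 35.15
eef_pos: [0.5997, -0.0195, 0.0236]
orientation: [3.141, 0.047, 0.0]
ft_force: [-0.4, -0.5, -1.5]
width: 0.0538
gripper_force: 25.0
```

Call:
move_arm(
  deltas=[
    [[0,0,0.1],[0,0,0],1],
    [[0,0,0.1],[0,0,0],0.97],
    [[0,0,0.1],[0,0,0],0],
    [[0,0,0.1],[0,0,0],0],
    [[0,0,0.1],[0,0,0],0],
    [[0,0,0.1],[0,0,0],0],
    [[0,0,0.1],[0,0,0],0],
    [[0,0,-1],[0,0,0],0],
    [[0,0,-4],[0,0,0],0],
    [[0,0,-8],[0,0,0],0],
    [[0,0,-12],[0,0,0],0],
    [[0,0,-12],[0,0,0],0],
    [[0,0,-12],[0,0,0],0],
  ],
)

```text
time_s: 36.45
eef_pos: [0.6006, -0.0196, 0.1459]
orientation: [3.141, 0.047, 0.007]
ft_force: [0.2, 0.0, -1.5]
width: 0.0939
gripper_force: 0.0
```

```bash
python3 -c "
from h import *
plan((486,-20,150,-88.3))"
```

```text
(486, -20, 150) [-11.45, -0.3, -0.46] [0.0, -0.2, 0.0]
36.45 [ 0.6006 -0.0196  0.1459] 0.09393201884650422 [ 0.2  0.  -1.5] [-0.13  0.21  1.34 -0.    1.58  1.41]
```

Call:
move_arm(
  deltas=[
    [[0,5,-4],[0,0,0],0],
    [[0,10,-8],[0,0,0],0],
    [[-5,15,-10],[0,0,0],0],
    [[-10,19,-10],[0,0,0],0],
    [[-15,23,-10],[0,0,0],0],
    [[-20,27,-10],[0,0,0],0],
    [[-25,31,-10],[0,0,0],0],
    [[-28,34,-10],[0,0,0],0],
    [[-28,34,-10],[0,0,0],0],
    [[-28,34,-10],[0,0,0],0],
    [[-28,34,-10],[0,0,0],0],
  ],
)

```text
time_s: 37.55
eef_pos: [0.3259, -0.3698, 0.2414]
orientation: [-3.139, -0.035, 0.006]
ft_force: [0.9, 0.5, -0.5]
width: 0.0942
gripper_force: 0.0
```

```bash
python3 -c "
from h import *
f,W=snap('top');save('t3',cv2.resize(f[110:300,90:420],None,fx=2.4,fy=2.4,interpolation=cv2.INTER_CUBIC))
dark=f.max(2)<70
for n,b,z,m in [('FL',(262,265,382,365),(.055,.08),None),('FS',(440,260,560,350),(.048,.07),None),('soap',(378,268,438,352),(.04,.06),None),('dish',(378,268,438,352),(.012,.06),None),('sprtop',(370,205,450,272),(.08,.12),None),('spr',(370,205,450,272),(.02,.12),None),('jar',(565,185,615,230),(.05,.08),None),('brush',(170,200,240,245),(.02,.05),None),('mL',(262,265,382,365),(-.01,.02),dark),('mS',(438,272,558,342),(-.01,.02),dark)]:
    print(n,*rect(W,b,*z,m))
plan((482,-20,150,-88.3))"
```

```text
FL [481.  146.4] [89.7 25.5] -86.9 269 [479.7 146.7  67.6] 72.1
FS [ 487.7 -193.4] [60.1 20.1] 89.2 145 [ 487.9 -191.1   59.2] 64.0
soap [480.4 -18.6] [76.1 47.8] 1.9 413 [478.8 -19.   45.9] 49.9
dish [486.6 -20.4] [110.9  61.4] 1.5 707 [480.8 -19.9  43.3] 49.3
sprtop [599.8 -15.3] [32.3 31.9] 24.6 100 [600.7 -15.6  92.6] 98.3
spr [598.3 -16. ] [53.1 50.3] 89.4 313 [591.2 -15.3  72.1] 96.0
jar [ 678.5 -377. ] [46.9 45.2] -81.1 199 [ 676.8 -375.6   61.5] 65.9
brush [655.7 371.4] [90.8 35.6] -72.2 342 [654.3 370.1  33.6] 38.6
mL [481.7 146.3] [185.5 145. ] -88.4 1862 [471.5 144.6   6.2] 12.2
mS [ 490.6 -193.9] [183.8  95.4] -88.6 1285 [ 488.7 -188.9    6. ] 11.9
(482, -20, 150) [16.31, -34.4, 9.22] [-0.2, 0.1, -0.3]
37.6 [ 0.3278 -0.3683  0.2415] 0.0938586646394882 [-0.2  0.6  0.6] [-0.96 -0.04  1.43  0.    1.76  0.59]
```

View pics/t3.png

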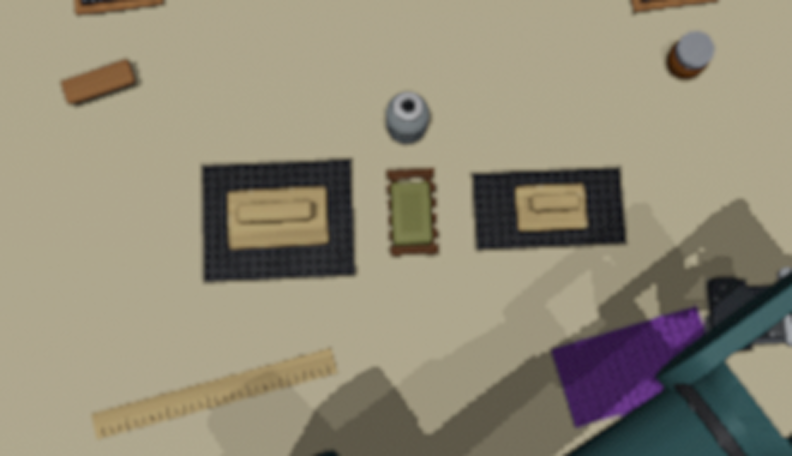

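The top crop shows everything in place: floats centred at (278,217) and (551,207), soap on the dish at (412,211), and the bottle behind it at (407,117). Jar and brush haven't moved. The soap is about 6 mm off the dish centre (limit 12), and everything else is well within tolerance.

```bash
python3 -c "
from h import *
print(ticket.job_done())"
```

```text
the job is handed in; nothing more can be done
None
```

The table is set and the job is handed in at about 38 s of the 147 s; the result was not reported back, but the last camera check had every item within its limits, the closest being the soap, about 6 mm off the dish's centre (limit 12 mm).

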